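Dock the tin crate on the ramped ledge

TASK

Push the wooden crate of tins up the ramp of the steel ledge, sliding it and not lifting it, until its trailing edge drops behind the yellow lip, then press it home against the rubber-faced stop with a gentle but firm push of about 10 N for about a second, and let go. The stop must not take more than 15 N nor the crate any push over 25 N; leave the funnel, the ramekin and the scraper where they are.

Things in the scene. Friction and masses are not known exactly. Their poses are not given: they have to be found in the camera images.
- ledge: Fixed galvanized ledge with a ramp, lip and bay. Origin: on the table, on the centre line, under the lip's inner (bay-side) face; x points up the ramp into the bay, z up. The ramp climbs from table height at x = -126 mm to 28 mm at x = -6 mm (13 degrees). The channel between its side walls is 138 mm wide (y = -69 to 69); the fixed end plate at x = 190 is 60 mm high.
- ramp_foot (a point): Foot of the ramp on the centre line, at table height (x = -126 mm of the ledge). The side walls stand 12 mm above the ramp; short 12 mm high flares widen the mouth to about 165 mm, 36 mm before the foot.
- lip_top (a point): Middle of the flat top of the yellow lip, 28 mm above the table; the lip is 6 mm thick along x (ledge x = -6 to 0), as wide as the channel. The bay floor behind it is 10 mm lower.
- bay (a point): A point on the level bay floor, 18 mm above the table, 60 mm behind the lip's inner face, on the centre line; side walls here reach 40 mm above the table. Beyond it a rubber-faced stop (100 mm wide, 23 to 49 mm above the table) faces the lip, 112 to 137 mm from the lip's inner face: set anew each time, not measured, to be found by feel. Its rubber springs back.
- crate: Loose open wooden crate, two closed red-lidded tins fixed in it. Origin: centre of the underside; x length, y width, z up. 110 mm (x) by 130 mm (y), walls 45 mm high, 5 mm thick, tins to 60 mm; 0.4 to 0.85 kg; waxed, slides at friction about 0.3. It starts on the table before the ramp's foot, x within 0.35 rad of the ledge's x, up to 50 mm off its centre line. It has 4 mm to spare each side in the channel.
- pad (a joint): How far the rubber face of the bay's stop is squeezed, in m: 0 untouched, growing 1 mm per 6 N, at most 8 mm. It tells nothing of where the stop stands.
- funnel: Loose blue plastic funnel standing mouth down, 100 mm wide, 100 mm tall, with a small tab at the rim; origin at the centre of its underside. Leave it alone.
- ramekin: Loose white porcelain ramekin, 84 mm wide, 42 mm tall; origin at the centre of its underside. Leave it alone.
- scraper: Loose cast aluminium scraper lying flat, 190 mm long (x from -80 to 110 mm), blade 90 mm wide at the +x end, 14 mm high; origin on its underside, x along its handle towards the blade. Leave it alone.
There are look-alikes about, which are no part of the job. What is meant by the crate is not green, and is the smaller of those in its own colour.

How it is judged:
By the outcome, as a careful person would: the job done as asked, in the order asked, and still so for the second after the job is handed in, with the robot touching nothing.
It also fails if it takes over 72 s, if anything falls off the work surface, if the arm or the gripper's body presses on something with over 40 N, if the wrist force passes 120 N, or if a joint passes its speed limit or range.

ROBOT

A 6-joint arm with a two-finger parallel gripper is mounted at the origin on the work surface. World frame = base frame: x ahead of the robot, y to its left, z up, the work surface at z = 0. Lengths are in m, angles in rad, forces in N, time in s.
With the tool pointing down it reaches from about 0.325 to 0.9 m from the base axis. Payload 6.1 kg.
Tool frame: the origin (TCP) lies at the very end of the fingers, on their centre line; the grasp point (between the pads) lies 19 mm behind it; x points along the fingers, y is the direction in which the jaws open and shut, and the axes are right-handed (so a half turn about x gives the same grasp; the last joint's range is limited). The gripper opens to 87 mm and grips with 3 to 60 N. Pads are 19 mm wide; open, the fingers measure 117 mm over their backs; the gripper's body (75 mm by 190 mm) begins 51 mm behind the grasp point.
Start: joints at [1.194, 0.22, 1.526, -0, 1.395, -0.126], TCP at [0.155, 0.605, 0.223] pointing down, gripper open.
Joint ranges: [-2.98, 2.98], [-0.91, 2.08], [0.09, 2.57], [-1.24, 4.39], [0.2, 2.65], [-2.68, 2.68]. Speed limits (rad/s): [2.57, 2.57, 3.01, 3.14, 3.14, 3.14].

INTERFACE

Orientations are given as a unit quaternion [w, x, y, z].
In Python, from bench import r, viewer, order gives the robot as it stands.
- The arm moves only by the tool jog_arm, never from a script. Its argument "series" is a list of rows, each an object with "linear": the shift along the world's x, y, z each as a share of 1000 mm, from -1 to 1, a list of three; "twist": the turn, a rotation vector about the world's x, y, z each as a share of 90 degrees, from -1 to 1, a list of three; "hand": the finger opening in mm, from 0 to 87. A call has 1 to 8 rows; each row shifts and turns the pose as measured when the row begins; what a row does not reach is not made up. A row lasts 1/10 s, in which the tool goes at most 50 mm and 8.59 degrees, less where a joint would pass 70% of its speed; a pose out of reach is approached as far as the arm can. A call with a number of a shift or a turn outside -1 to 1 is refused whole. A call with a gripper value outside its range is refused whole. The fingers move at their own pace and stop on an object; "grip_force" is the grip in N (left out, the last holds). Time passes only in rows, so rows that do not move let the fingers close. It gives the time, the measured TCP pose, the force and the opening at its end, in the units of the state.
- r.read_state(): the state, without advancing time (a new reading comes with each control period).
- viewer.capture(name): name is "scene" or "top" or "wrist"; returns a dict with "img" (420x560x3 uint8, red, green, blue), "mtx" (3x3 intrinsics, pixels), "rvec" (rotation vector, rad) and "tvec" (3), from world to camera coordinates, as OpenCV has them. Camera axes: x right, y down, z forward; pixel columns grow to the right and rows downward; lengths in m; the calibration is good to about 2 mm. A picture is of the moment at which its call begins. There is no depth.
- order.close_job(): hands the job in, once; it reports no verdict.
Trained networks look in the newest picture that a camera, given by its name, has taken for a name from the list of things; names that differ only in an ending like _2 or _b are one class to them, and where a whole thing is asked for, a point or a joint stands for the part that bears it (a point fixed in the world has none). Each returns a list of dicts, best first, with "confidence" (0 to 1); they miss things now and then, are a little off and sometimes report something else, mostly with a low value. They report only what shows in the picture. A call takes as long as a camera call. They do not tell look-alikes from the thing itself.
- viewer.find_in(camera, thing): "pixel" ([column, row] in pixels, amid what is visible of it).
- viewer.masks_of(camera, thing): "mask" (420x560 bool, what is visible of it) and "pixel" ([column, row] in pixels, amid what is visible of it).
- viewer.place_of(camera, thing): "pixel" ([column, row] in pixels: a listed point, or the origin of a listed thing).
The state is a dict: "time_s": time; "joints": joint angles; "joint_velocities": joint speeds; "joint_torque": joint torques, N m; "position": TCP position; "ee_rot": TCP orientation; "wrist_force": force on the tool from outside, world axes, zero at the start; "wrist_torque": the same for the moment, N m; "finger_gap": finger opening in m.
Only numpy, scipy, OpenCV 4.12 (cv2) and the standard library are available. Lean on these libraries where they do the work, as an engineer would, in place of code of your own. Each camera call takes 0.05 s, during which the arm holds its last target.

## Working session

There is one attempt and no reset: what is moved stays moved. The work goes in short steps, Python scripts to look and compute and a tool call to move; the robot and the scene stay as the last step left them, time stands still between calls to the robot, and variables do not carry over. Pictures are saved under pics/ and viewed, and the job is handed in when it is done.

Besides the shell and the picture viewer there is one more tool, called as name([rows], argument=value, ...), one row to a line, values as JSON. jog_arm: Moves the arm, as the interface text tells. Its arguments: {"type":"object","properties":{"series":{"type":"array","items":{"type":"object","properties":{"linear":{"type":"array","items":{"type":"number","minimum":-1,"maximum":1}},"twist":{"type":"array","items":{"type":"number","minimum":-1,"maximum":1}},"hand":{"type":"number"}}}},"grip_force":{"type":"number"}},"required":["series"]}

```bash
mkdir -p pics; ls
cat > h.py <<'E'
import numpy as np,cv2
from bench import r,viewer,order
def cap(n,f):
    c=viewer.capture(n); cv2.imwrite('pics/'+f,c['img'][:,:,::-1]); return c
def ray(c,px,z):
    R,_=cv2.Rodrigues(np.array(c['rvec'],float)); t=np.array(c['tvec'],float).ravel()
    d=R.T@np.linalg.inv(np.array(c['mtx']))@np.array([px[0],px[1],1.]); o=-R.T@t
    return o+d*(z-o[2])/d[2]
def proj(c,p):
    q,_=cv2.projectPoints(np.array(p,float).reshape(-1,3),np.array(c['rvec'],float),np.array(c['tvec'],float),np.array(c['mtx'],float),None); return q.reshape(-1,2)
E
python3 - <<'E'
from h import *
for n in ['scene','top']:
    c=cap(n,n+'1.png')
    for th,z in [('ledge',0),('ramp_foot',0),('lip_top',.028),('bay',.018),('crate',0),('funnel',0),('ramekin',0),('scraper',0)]:
        for d in viewer.place_of(n,th):
            print(n,th,np.round(d['pixel']),round(d['confidence'],2),ray(c,d['pixel'],z).round(3))
print(r.read_state())
E
```

```text
pics
scene ledge [300. 197.] 0.66 [0.517 0.079 0.   ]
scene ledge [387. 174.] 0.66 [0.537 0.371 0.   ]
scene ramp_foot [260. 213.] 0.65 [ 0.522 -0.049 -0.   ]
scene lip_top [305. 193.] 0.88 [0.527 0.086 0.028]
scene bay [323. 184.] 0.63 [0.51  0.158 0.018]
scene bay [365. 220.] 0.37 [0.676 0.196 0.018]
scene bay [301. 194.] 0.32 [0.52  0.078 0.018]
scene crate [209. 226.] 0.88 [ 0.509 -0.195  0.   ]
scene crate [136. 222.] 0.84 [ 0.415 -0.372  0.   ]
scene crate [193. 305.] 0.6 [ 0.715 -0.3    0.   ]
scene funnel [307. 162.] 0.87 [0.39  0.168 0.   ]
scene funnel [211. 225.] 0.47 [ 0.507 -0.19   0.   ]
scene ramekin [364. 220.] 0.75 [0.666 0.204 0.   ]
scene scraper [387. 175.] 0.56 [0.542 0.368 0.   ]
top ramp_foot [298. 219.] 0.75 [ 0.522 -0.039  0.   ]
top ramp_foot [365. 230.] 0.7 [ 0.501 -0.185  0.   ]
top lip_top [243. 223.] 0.78 [0.513 0.079 0.028]
top bay [212. 221.] 0.6 [0.517 0.147 0.018]
top crate [361. 226.] 0.97 [ 0.509 -0.176  0.   ]
top crate [415. 131.] 0.62 [ 0.72  -0.297  0.   ]
top crate [452. 274.] 0.59 [ 0.407 -0.371  0.   ]
top crate [243. 223.] 0.19 [0.514 0.084 0.   ]
top funnel [198. 287.] 0.68 [0.372 0.179 0.   ]
top ramekin [185. 155.] 0.84 [0.664 0.216 0.   ]
{'time_s': 0.9, 'joints': array([ 1.19392159e+00,  2.20379631e-01,  1.52651168e+00, -2.14319799e-05,
        1.39468058e+00, -1.26122456e-01]), 'joint_velocities': array([-0.00071199,  0.00094236, -0.00038702, -0.00163417, -0.00056305,
       -0.00067321]), 'joint_torque': array([ 7.94477069e-05, -4.94545126e+01, -3.87723219e+01,  7.00882659e-02,
        4.64388903e-02, -1.10662472e-05]), 'position': array([0.15510525, 0.60544221, 0.22254408]), 'ee_rot': array([ 0.70156571,  0.08842617,  0.7015476 , -0.08841567]), 'wrist_force': array([-0.64485862,  0.11985377,  0.17255517]), 'wrist_torque': array([-0.02067934, -0.00085583,  0.02358831]), 'finger_gap': 0.08694827804690437}
```

View pics/scene1.png

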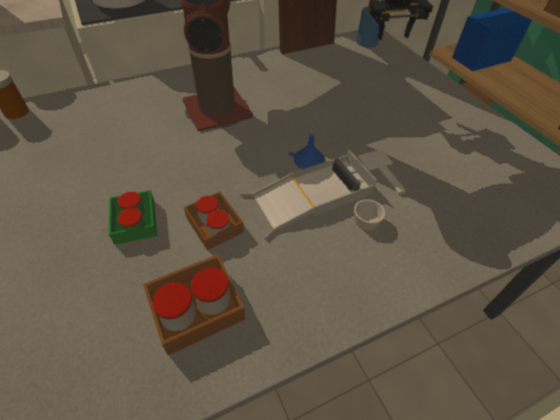

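View pics/top1.png

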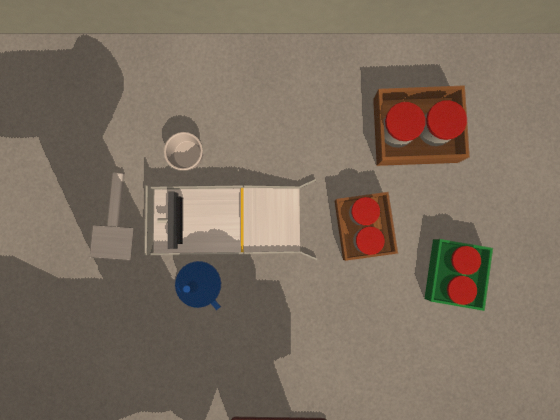

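Run:
```python
import cv2
a=cv2.imread('pics/top1.png')[120:330,150:500]
cv2.imwrite('pics/top1c.png',cv2.resize(a,None,fx=2.28,fy=2.28,interpolation=cv2.INTER_CUBIC))
```

```text
(no output)
```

View pics/top1c.png

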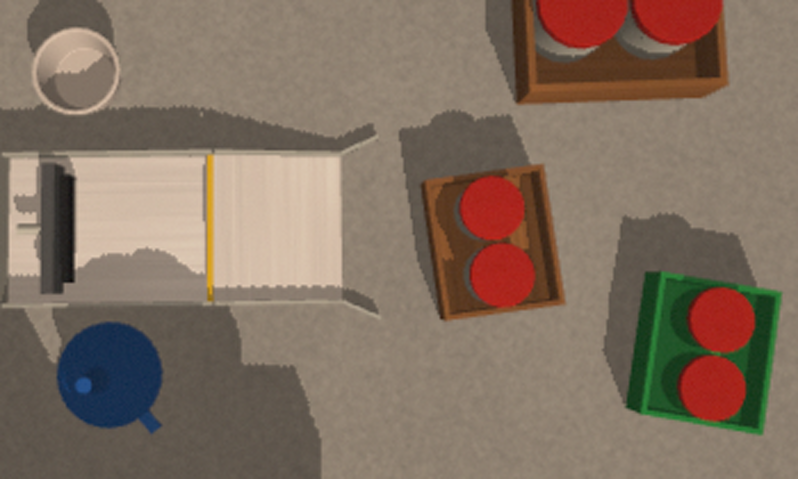

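Candidates in top view: small brown crate at (366,226), large brown crate at (421,125), and green crate at (459,274). The crop shows that (366,226) is the smaller of the two brown ones and not green, so I choose it. The ledge runs up toward world +y (left in the top view), with the lip at column ≈242 and the stop at column ≈178. Next I fit both poses.

```bash
cat > fit.py <<'E'
from h import *
from scipy.optimize import minimize
def T(p,pts):
    c,s=np.cos(p[2]),np.sin(p[2]); pts=np.array(pts,float)
    return np.c_[p[0]+c*pts[:,0]-s*pts[:,1],p[1]+s*pts[:,0]+c*pts[:,1],pts[:,2]]
box=[(sx*.055,sy*.065,z) for sx in(1,-1) for sy in(1,-1) for z in(0,.045)]
def fitcrate(views,p0):
    def sd(m): return cv2.distanceTransform(m.astype(np.uint8),cv2.DIST_L2,5)-cv2.distanceTransform(1-m.astype(np.uint8),cv2.DIST_L2,5)
    def cost(p):
        t=0
        for c,m in views:
            im=np.zeros((m.shape[0]*4,m.shape[1]*4),np.uint8)
            h=cv2.convexHull(((proj(c,T(p,box))+.5)*4).astype(np.float32)).astype(np.int32)
            cv2.fillConvexPoly(im,h,255); a=cv2.resize(im,m.shape[::-1],interpolation=cv2.INTER_AREA)/255.
            t+=np.abs(a-m).sum()/m.sum()
        return t
    best=None
    for da in(-.1,0,.1):
        q=minimize(cost,np.array(p0)+[0,0,da],method='Nelder-Mead',options=dict(initial_simplex=np.array(p0)+[0,0,da]+np.array([[0,0,0],[.01,0,0],[0,.01,0],[0,0,.08]])))
        if best is None or q.fun<best.fun: best=q
    return best.x,best.fun
E
python3 - <<'E'
from fit import *
V=[]
for n,px in [('scene',(215,220)),('top',(366,226))]:
    c=cap(n,n+'2.png'); ms=[d for d in viewer.masks_of(n,'crate')]
    m=min(ms,key=lambda d:np.hypot(*(np.array(d['pixel'])-px))); print(n,m['pixel'],m['confidence'],m['mask'].sum())
    V.append((c,m['mask']))
for v in ([V[0]],[V[1]],V):print(fitcrate(v,[.509,-.18,1.65]))
p,_=fitcrate(V,[.509,-.18,1.65])
# ledge from top: yellow
c=V[1][0]; hsv=cv2.cvtColor(c['img'],cv2.COLOR_RGB2HSV)
for nm,c in [('scene',V[0][0]),('top',c)]:
    hsv=cv2.cvtColor(c['img'],cv2.COLOR_RGB2HSV)
    y=(hsv[...,0]>17)&(hsv[...,0]<30)&(hsv[...,1]>150)&(hsv[...,2]>100)
    rr,cc=np.nonzero(y); 
    k=(np.abs(cc-(243 if nm=='top' else 303))<25)&(np.abs(rr-(222 if nm=='top' else 195))<50)
    P=np.array([ray(c,(a,b),.028)[:2] for a,b in zip(cc[k],rr[k])])
    (cx,cy),(w,h),ang=cv2.minAreaRect(P.astype(np.float32)*1000); print(nm,k.sum(),P.mean(0),cx,cy,w,h,ang, np.polyfit(P[:,0],P[:,1],1),P.min(0),P.max(0))
    V0=proj(c,T(p,box)); im=cv2.resize(c['img'][:,:,::-1],None,fx=1,fy=1).copy()
E
```

```text
scene [213.3, 220.7] 0.91 2182
top [363.5, 225.9] 0.66 3463
(array([ 0.50815431, -0.17886478,  1.71586406]), np.float64(0.04031559461548139))
(array([ 0.50836814, -0.18049356,  1.71737739]), np.float64(0.019328135527962267))
(array([ 0.50799679, -0.17988819,  1.71805368]), np.float64(0.06948912981882954))
scene 51 [0.51739345 0.08196926] 518.7061157226562 82.56910705566406 124.92306518554688 5.31572151184082 1.1693761348724365 [0.01466849 0.07437987] [0.45626491 0.07898696] [0.58115039 0.08499163]
top 129 [0.51928179 0.08282219] 520.0690307617188 81.80257415771484 134.78765869140625 4.255370140075684 0.9739220142364502 [0.01794148 0.07350551] [0.45268357 0.07852967] [0.58743054 0.08507533]
```

```bash
cat > ov.py <<'E'
from fit import *
def overlay(c,L,C,f,roi,s):
    im=cv2.resize(c['img'][:,:,::-1],None,fx=s,fy=s,interpolation=cv2.INTER_CUBIC)
    def pl(P,col):
        q=((proj(c,P)+.5)*s).astype(int); cv2.polylines(im,[q.reshape(-1,1,2)],False,col,1)
    for y in(-.069,.069): pl(T(L,[(-.126,y,.012),(-.006,y,.040),(0,y,.04),(.19,y,.04)]),(0,255,0))
    pl(T(L,[(-.126,-.069,0),(-.126,.069,0)]),(0,255,0)); pl(T(L,[(0,-.069,.028),(0,.069,.028),(-.006,.069,.028),(-.006,-.069,.028),(0,-.069,.028)]),(0,0,255))
    pl(T(L,[(.19,-.069,.06),(.19,.069,.06)]),(0,255,0))
    if C is not None:
      for z in(0,.045): pl(T(C,[(.055,.065,z),(-.055,.065,z),(-.055,-.065,z),(.055,-.065,z),(.055,.065,z)]),(255,255,0))
    x0,y0,x1,y1=[int(v*s) for v in roi]; cv2.imwrite('pics/'+f,im[y0:y1,x0:x1])
E
python3 - <<'E'
from ov import *
c=viewer.capture('top'); overlay(c,[.519,.085,1.587],[.508,-.180,1.718],'ov1.png',(135,160,410,280),2.9)
E
```

```text
(no output)
```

View pics/ov1.png

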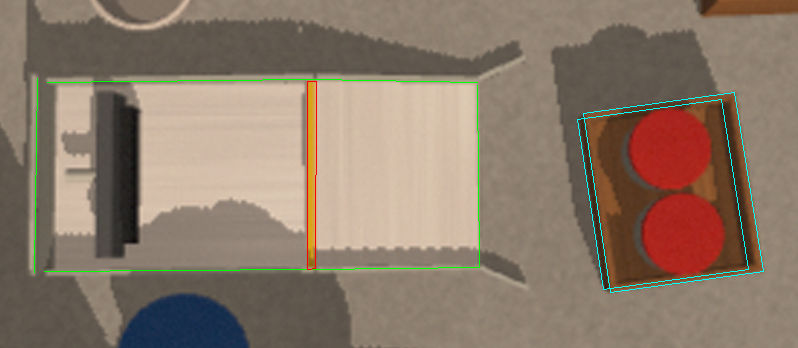

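Run:
```python
from h import *
from scipy.spatial.transform import Rotation as R
s=r.read_state(); q=s['ee_rot']; M=R.from_quat([q[1],q[2],q[3],q[0]]).as_matrix(); print(M.round(3))
print(np.degrees(np.arctan2(M[1,1],M[0,1])), 'target', np.degrees(1.718-np.pi/2), np.degrees(1.585-np.pi/2), s['time_s'])
```

```text
[[ 0.     0.248  0.969]
 [ 0.     0.969 -0.248]
 [-1.     0.     0.   ]]
75.6314723458798 target 8.43414920347543 0.8138105282354801 1.15
```

jog_arm([
  {"linear": [0.03, -0.03, 0], "twist": [0, 0, -0.09]},
  {"linear": [0.03, -0.03, 0], "twist": [0, 0, -0.09]},
  {"linear": [0.03, -0.03, 0], "twist": [0, 0, -0.09]},
  {"linear": [0.03, -0.03, 0], "twist": [0, 0, -0.09]},
  {"linear": [0.03, -0.03, 0], "twist": [0, 0, -0.09]},
  {"linear": [0.03, -0.03, 0], "twist": [0, 0, -0.09]},
  {"linear": [0.03, -0.03, 0], "twist": [0, 0, -0.09]},
  {"linear": [0.03, -0.03, 0], "twist": [0, 0, -0.09]},
])

```text
invalid input at $.series[0]: expected keys linear, twist, hand
```

jog_arm([
  {"linear": [0.016, -0.045, 0]},
  {"linear": [0.016, -0.045, 0]},
  {"linear": [0.016, -0.045, 0]},
  {"linear": [0.016, -0.045, 0]},
  {"linear": [0.016, -0.045, 0]},
  {"linear": [0.016, -0.045, 0]},
  {"linear": [0.016, -0.045, 0]},
  {"linear": [0.016, -0.045, 0]},
])

```text
invalid input at $.series[0]: expected keys linear, twist, hand
```

jog_arm([
  {"linear": [0.03, -0.03, 0], "twist": [0, 0, -0.09], "hand": 70},
  {"linear": [0.03, -0.03, 0], "twist": [0, 0, -0.09], "hand": 70},
  {"linear": [0.03, -0.03, 0], "twist": [0, 0, -0.09], "hand": 70},
  {"linear": [0.03, -0.03, 0], "twist": [0, 0, -0.09], "hand": 70},
  {"linear": [0.03, -0.03, 0], "twist": [0, 0, -0.09], "hand": 70},
  {"linear": [0.03, -0.03, 0], "twist": [0, 0, -0.09], "hand": 70},
  {"linear": [0.03, -0.03, 0], "twist": [0, 0, -0.09], "hand": 70},
  {"linear": [0.03, -0.03, 0], "twist": [0, 0, -0.09], "hand": 70},
])

```text
time_s: 1.95
position: [0.3978, 0.3599, 0.2233]
ee_rot: [0.538, 0.461, 0.537, -0.458]
wrist_force: [1.0, 1.4, -0.0]
finger_gap: 0.0702
```

jog_arm([
  {"linear": [0.016, -0.045, 0], "twist": [0, 0, 0], "hand": 70},
  {"linear": [0.016, -0.045, 0], "twist": [0, 0, 0], "hand": 70},
  {"linear": [0.016, -0.045, 0], "twist": [0, 0, 0], "hand": 70},
  {"linear": [0.016, -0.045, 0], "twist": [0, 0, 0], "hand": 70},
  {"linear": [0.016, -0.045, 0], "twist": [0, 0, 0], "hand": 70},
  {"linear": [0.016, -0.045, 0], "twist": [0, 0, 0], "hand": 70},
  {"linear": [0.016, -0.045, 0], "twist": [0, 0, 0], "hand": 70},
  {"linear": [0.016, -0.045, 0], "twist": [0, 0, 0], "hand": 70},
])

```text
time_s: 2.75
position: [0.5313, -0.0141, 0.2258]
ee_rot: [0.538, 0.464, 0.535, -0.457]
wrist_force: [1.1, 0.1, 0.0]
finger_gap: 0.0701
```

jog_arm([
  {"linear": [0, -0.04, 0], "twist": [0, 0, 0], "hand": 70},
  {"linear": [0, -0.04, 0], "twist": [0, 0, 0], "hand": 70},
  {"linear": [0, -0.04, 0], "twist": [0, 0, 0], "hand": 70},
  {"linear": [0, -0.04, 0], "twist": [0, 0, 0], "hand": 70},
  {"linear": [0, -0.04, 0], "twist": [0, 0, 0], "hand": 70},
  {"linear": [0, -0.04, 0], "twist": [0, 0, 0], "hand": 70},
  {"linear": [0, -0.02, 0], "twist": [0, 0, 0], "hand": 70},
  {"linear": [0, 0, 0], "twist": [0, 0, 0], "hand": 70},
])

```text
time_s: 3.55
position: [0.5307, -0.2925, 0.2268]
ee_rot: [0.538, 0.467, 0.531, -0.459]
wrist_force: [-0.9, 0.6, -0.3]
finger_gap: 0.0702
```

```bash
cat >> h.py <<'E'
def st():
    from scipy.spatial.transform import Rotation as R
    s=r.read_state(); q=s['ee_rot']; M=R.from_quat([q[1],q[2],q[3],q[0]]).as_matrix()
    print('t',s['time_s'],'p',s['position'].round(4),'yaw',np.degrees(np.arctan2(M[1,1],M[0,1])).round(2),'xax',M[:,0].round(3),'F',s['wrist_force'].round(2),'T',s['wrist_torque'].round(2),'j',s['joints'].round(2)); return s
E
python3 -c "from h import *;st()"
```

```text
t 3.55 p [ 0.5307 -0.2925  0.2268] yaw 8.25 xax [ 0.015  0.002 -1.   ] F [-0.9   0.59 -0.26] T [-0.06  0.02  0.03] j [-0.64  0.16  1.58  0.01  1.38 -0.79]
```

jog_arm([
  {"linear": [-0.01, 0.022, -0.03], "twist": [0, 0.009, 0], "hand": 70},
  {"linear": [0, 0, -0.04], "twist": [0, 0, 0], "hand": 70},
  {"linear": [0, 0, -0.04], "twist": [0, 0, 0], "hand": 70},
  {"linear": [0, 0, -0.03], "twist": [0, 0, 0], "hand": 70},
  {"linear": [0, 0, 0], "twist": [0, 0, 0], "hand": 70},
])

```text
time_s: 4.05
position: [0.5212, -0.2668, 0.0855]
ee_rot: [0.536, 0.464, 0.533, -0.462]
wrist_force: [-0.4, 1.1, -0.1]
finger_gap: 0.0698
```

```bash
python3 -c "
from h import *;st();cap('top','top3.png');cap('wrist','wrist3.png')"
```

```text
t 4.05 p [ 0.5212 -0.2668  0.0855] yaw 8.22 xax [ 0.005  0.    -1.   ] F [-0.44  1.07 -0.06] T [-0.05  0.12 -0.03] j [-0.61  0.26  1.75  0.    1.13 -0.75]
```

View pics/top3.png

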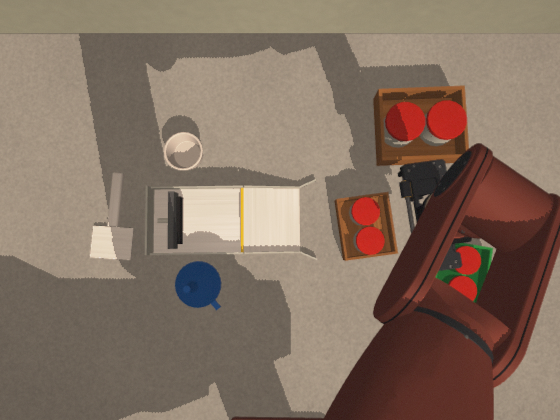

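View pics/wrist3.png

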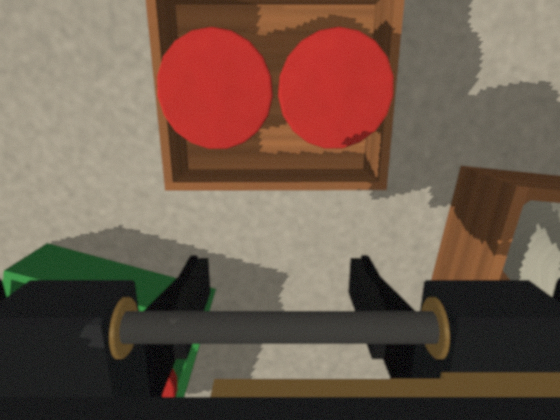

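```bash
python3 -c "
from h import *
c=viewer.capture('top')
for p,z in [((437,240),.045),((491,247),.045),((437,240),.0),((377,165),.07),((467,162),.07),((377,165),.0)]: print(p,z,ray(c,p,z).round(3))
w=viewer.capture('wrist')
import numpy as np
for x in(-.052,.052):
  for d in(-.015,0,.015): print(x,d,proj(w,[.5212+x*.99-d*.147,-.2668+x*.147+d*.99,.0855]))
print(proj(w,[[.481,-.273,.02],[.561,-.26,.02]]))
"
```

```text
(437, 240) 0.045 [ 0.479 -0.326  0.045]
(491, 247) 0.045 [ 0.466 -0.437  0.045]
(437, 240) 0.0 [ 0.48  -0.341  0.   ]
(377, 165) 0.07 [ 0.631 -0.198  0.07 ]
(467, 162) 0.07 [ 0.638 -0.381  0.07 ]
(377, 165) 0.0 [ 0.644 -0.212  0.   ]
-0.052 -0.015 [[173.24488943 289.47538522]]
-0.052 0 [[170.471499   263.58272476]]
-0.052 0.015 [[167.55271135 236.33262089]]
0.052 -0.015 [[370.76919676 287.58956317]]
0.052 0 [[373.02484257 261.8359006 ]]
0.052 0.015 [[375.39786698 234.7420768 ]]
[[213.14480198 221.11830816]
 [331.17734671 218.75629252]]
```

jog_arm([
  {"linear": [0, 0, -0.035], "twist": [0, 0, 0], "hand": 70},
  {"linear": [0, 0, -0.027], "twist": [0, 0, 0], "hand": 70},
  {"linear": [-0.001, 0.008, 0], "twist": [0, 0, 0], "hand": 70},
  {"linear": [-0.001, 0.005, 0], "twist": [0, 0, 0], "hand": 70},
  {"linear": [0, 0, 0], "twist": [0, 0, 0], "hand": 70},
])

```text
time_s: 4.75
position: [0.5323, -0.2618, 0.0434]
ee_rot: [0.548, 0.465, 0.521, -0.46]
wrist_force: [0.8, -0.1, 0.1]
finger_gap: 0.0698
```

```bash
python3 -c "
from h import *;st();cap('wrist','wrist4.png')"
```

```text
t 4.75 p [ 0.5323 -0.2618  0.0434] yaw 8.23 xax [ 0.033 -0.019 -0.999] F [ 0.78 -0.07  0.06] T [-0.04  0.06  0.01] j [-0.59  0.31  1.78  0.    1.01 -0.74]
```

View pics/wrist4.png

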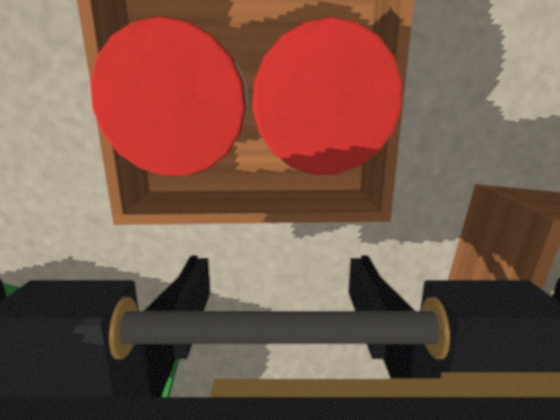

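```bash
python3 -c "
from h import *;s=st();print(s['joint_torque'].round(2),s['joint_velocities'].round(3));cap('scene','scene4.png');cap('top','top4.png')"
```

```text
t 4.8 p [ 0.533  -0.2624  0.044 ] yaw 8.23 xax [ 0.035 -0.02  -0.999] F [-0.45 -0.49  0.62] T [-0.08  0.06 -0.04] j [-0.59  0.31  1.78  0.    1.01 -0.74]
[ 4.000e-02 -4.637e+01 -3.144e+01  3.000e-02  2.000e-02  3.000e-02] [-0.005  0.006 -0.008 -0.002 -0.012 -0.003]
```

View pics/scene4.png

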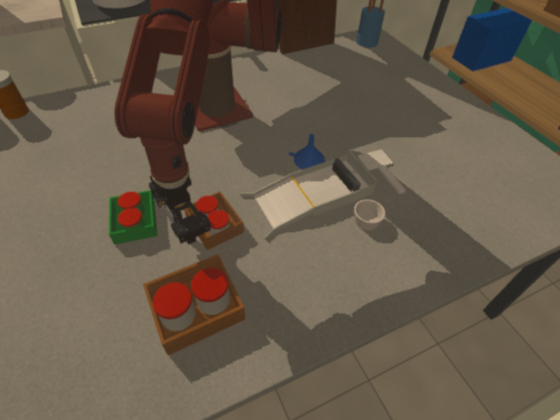

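View pics/top4.png

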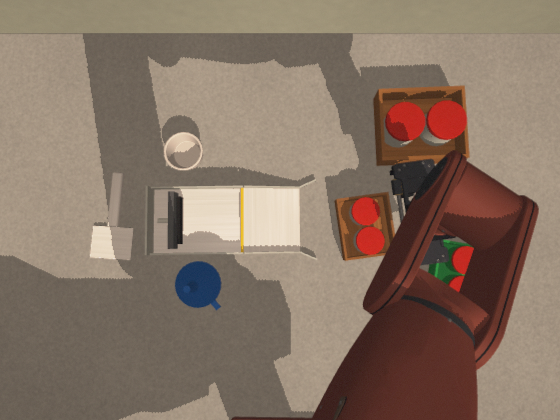

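jog_arm([
  {"linear": [-0.01, -0.004, 0], "twist": [0.012, 0.022, 0], "hand": 70},
  {"linear": [0, 0, 0], "twist": [0, 0, 0], "hand": 70},
])

```text
time_s: 5.1
position: [0.5235, -0.2674, 0.0454]
ee_rot: [0.535, 0.463, 0.534, -0.463]
wrist_force: [0.7, 0.3, 0.5]
finger_gap: 0.0702
```

```bash
python3 -c "
from h import *;s=st();print(s['joint_torque'].round(2),s['joint_velocities'].round(3))"
```

```text
t 5.1 p [ 0.5235 -0.2674  0.0454] yaw 8.21 xax [ 0.001 -0.002 -1.   ] F [0.75 0.34 0.46] T [-0.12  0.04 -0.07] j [-0.61  0.32  1.76 -0.    1.06 -0.75]
[ -0.12 -48.02 -32.7   -0.07   0.5   -0.1 ] [ 0.02  -0.019  0.013  0.017 -0.03   0.008]
```

jog_arm([
  {"linear": [0, 0, -0.01], "twist": [0, 0, 0], "hand": 70},
  {"linear": [0, 0, 0], "twist": [0, 0, 0], "hand": 70},
])

```text
time_s: 5.3
position: [0.5244, -0.2678, 0.0356]
ee_rot: [0.536, 0.463, 0.532, -0.463]
wrist_force: [0.1, 0.6, -0.7]
finger_gap: 0.0698
```

```bash
python3 -c "
from h import *;s=st();print(s['joint_torque'].round(2),s['joint_velocities'].round(3))"
```

```text
t 5.3 p [ 0.5244 -0.2678  0.0356] yaw 8.18 xax [ 0.004 -0.004 -1.   ] F [ 0.09  0.63 -0.7 ] T [-0.15  0.07 -0.04] j [-0.61  0.33  1.76 -0.    1.04 -0.75]
[-2.100e-01 -4.997e+01 -3.420e+01  1.000e-02 -2.500e-01 -0.000e+00] [ 0.003 -0.022 -0.021  0.004  0.004  0.002]
```

jog_arm([
  {"linear": [-0.003, 0, -0.008], "twist": [0.002, 0.003, 0], "hand": 70},
  {"linear": [0, 0, -0.006], "twist": [0, 0, 0], "hand": 70},
  {"linear": [-0.001, 0.006, 0], "twist": [0, 0, 0], "hand": 70},
  {"linear": [-0.001, 0.006, 0], "twist": [0, 0, 0], "hand": 70},
  {"linear": [0, 0, 0], "twist": [0, 0, 0], "hand": 70},
])

```text
time_s: 5.8
position: [0.5181, -0.2537, 0.0188]
ee_rot: [0.533, 0.463, 0.535, -0.463]
wrist_force: [-0.3, -0.8, 0.2]
finger_gap: 0.0701
```

```bash
python3 -c "
from h import *;s=st();cap('wrist','wrist5.png')"
```

```text
t 5.8 p [ 0.5181 -0.2537  0.0188] yaw 8.17 xax [-0.003  0.001 -1.   ] F [-0.26 -0.84  0.17] T [-0.07  0.02 -0.03] j [-0.59  0.34  1.79 -0.    1.01 -0.73]
```

View pics/wrist5.png

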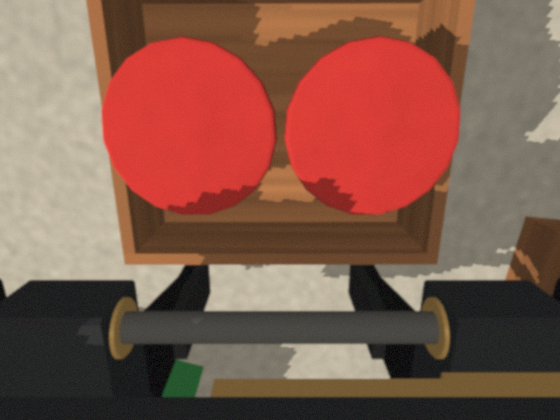

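jog_arm([
  {"linear": [0, 0.005, 0], "twist": [0, 0, 0], "hand": 70},
  {"linear": [0, 0.005, 0], "twist": [0, 0, -0.005], "hand": 70},
  {"linear": [0.001, 0.006, 0], "twist": [0, 0, -0.012], "hand": 70},
  {"linear": [0.001, 0.006, 0], "twist": [0, 0, -0.012], "hand": 70},
  {"linear": [0.001, 0.006, 0], "twist": [0, 0, -0.012], "hand": 70},
  {"linear": [0.001, 0.006, 0], "twist": [0, 0, -0.012], "hand": 70},
  {"linear": [0.001, 0.006, 0], "twist": [0, 0, -0.012], "hand": 70},
])

```text
time_s: 6.55
position: [0.5245, -0.2136, 0.0208]
ee_rot: [0.509, 0.491, 0.507, -0.493]
wrist_force: [-1.4, -2.0, 0.1]
finger_gap: 0.0699
```

```bash
cat > look.py <<'E'
from ov import *
import sys
s=st(); c=viewer.capture('top'); n=sys.argv[1]; y=s['position'][1]+.065
ms=viewer.masks_of('top','crate'); px=proj(c,[[s['position'][0],y,.03]])[0]
m=min(ms,key=lambda d:np.hypot(*(np.array(d['pixel'])-px))); print(m['pixel'],px.round(),m['mask'].sum())
p,f=fitcrate([(c,m['mask'])],[s['position'][0],y,1.6]); print('crate',p.round(4),round(f,3),'lateral',((p[:2]-[.519,.085])@[np.sin(1.585),-np.cos(1.585)]).round(4),'yawrel deg',np.degrees(p[2]-1.585).round(2))
overlay(c,[.519,.085,1.585],p,n,(135,160,410,280),2.9)
E
python3 look.py ov6.png
```

```text
t 6.55 p [ 0.5245 -0.2136  0.0208] yaw 1.86 xax [ 0.    -0.004 -1.   ] F [-1.37 -1.98  0.1 ] T [-0.31  0.09  0.09] j [-0.52  0.31  1.83 -0.    1.   -0.55]
[344.1, 218.6] [350. 218.] 2646
crate [ 0.5172 -0.1384  1.6116] 0.283 lateral -0.005 yawrel deg 1.53
```

View pics/ov6.png

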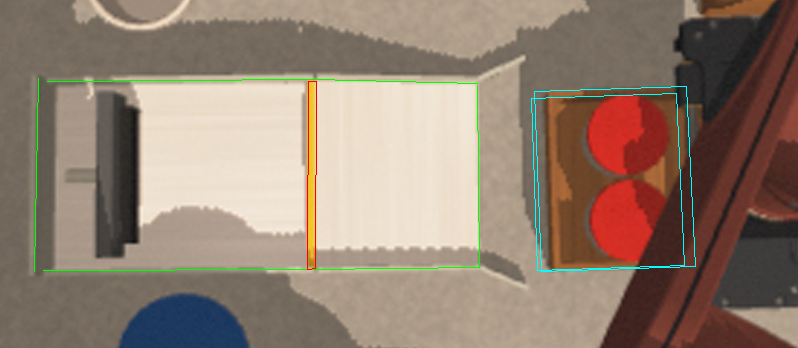

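jog_arm([
  {"linear": [0.001, 0.006, 0], "twist": [0, 0, -0.006], "hand": 70},
  {"linear": [0.0015, 0.006, 0], "twist": [0, 0, -0.006], "hand": 70},
  {"linear": [0.0015, 0.006, 0], "twist": [0, 0, -0.003], "hand": 70},
  {"linear": [0.001, 0.006, 0], "twist": [0, 0, 0], "hand": 70},
])

```text
time_s: 7.05
position: [0.53, -0.1883, 0.021]
ee_rot: [0.503, 0.497, 0.501, -0.499]
wrist_force: [0.2, -1.8, 0.1]
finger_gap: 0.0701
```

```bash
python3 - <<'E'
s=open('fit.py').read()
s=s.replace("def fitcrate(views,p0):","def fitcrate(views,p0,cmax=9999):").replace("t+=np.abs(a-m).sum()","t+=np.abs(a-m)[:,:cmax].sum()")
open('fit.py','w').write(s)
s=open('look.py').read()
s=s.replace("y,1.6])","y,1.6],int(px[0])+int(sys.argv[2]))")
open('look.py','w').write(s)
E
python3 look.py ov7.png 0
```

```text
t 7.05 p [ 0.53   -0.1883  0.021 ] yaw 0.44 xax [ 0.    -0.005 -1.   ] F [ 0.18 -1.78  0.12] T [-0.39  0.06  0.09] j [-0.48  0.31  1.84 -0.    1.   -0.48]
[329.7, 212.9] [338. 215.] 2379
crate [ 0.525  -0.1229  1.5768] 0.006 lateral 0.003 yawrel deg -0.47
```

View pics/ov7.png

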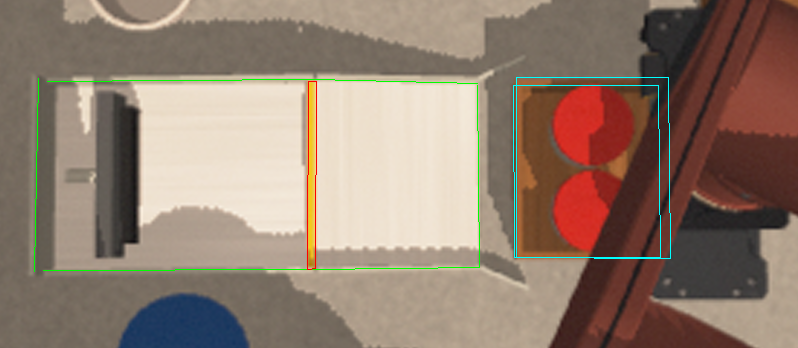

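jog_arm([
  {"linear": [-0.0005, 0.006, 0], "twist": [0, 0, 0.002], "hand": 70},
  {"linear": [-0.001, 0.006, 0], "twist": [0, 0, 0.002], "hand": 70},
  {"linear": [-0.001, 0.006, 0], "twist": [0, 0, 0], "hand": 70},
  {"linear": [-0.001, 0.006, 0], "twist": [0, 0, 0], "hand": 70},
])

```text
time_s: 7.55
position: [0.5268, -0.1627, 0.0212]
ee_rot: [0.505, 0.495, 0.502, -0.497]
wrist_force: [0.2, -1.3, 0.4]
finger_gap: 0.0701
```

```bash
python3 look.py ov8.png -4
```

```text
t 7.55 p [ 0.5268 -0.1627  0.0212] yaw 0.86 xax [ 0.001 -0.005 -1.   ] F [ 0.23 -1.33  0.39] T [-0.39  0.02 -0.05] j [-0.44  0.28  1.87 -0.    0.99 -0.45]
[316.0, 215.4] [326. 217.] 2083
crate [ 0.5207 -0.0964  1.5893] 0.014 lateral -0.0009 yawrel deg 0.25
```

View pics/ov8.png

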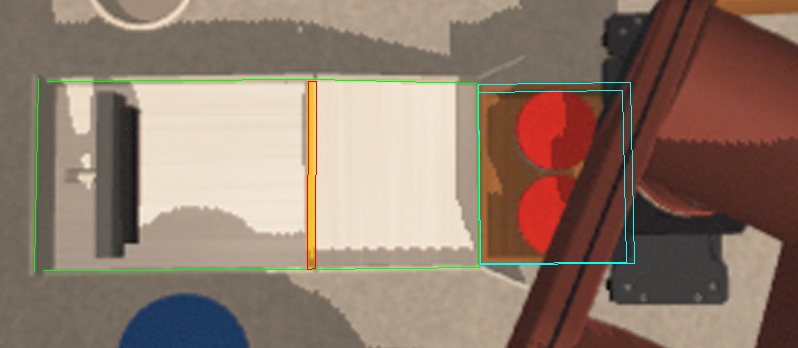

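jog_arm([
  {"linear": [0, 0.006, 0], "twist": [0.005, 0, 0], "hand": 70},
  {"linear": [0, 0.006, 0], "twist": [0.005, 0, 0], "hand": 70},
  {"linear": [0, 0.006, 0], "twist": [0.005, 0, 0], "hand": 70},
  {"linear": [-0.0005, 0.006, 0], "twist": [0.005, 0, 0], "hand": 70},
  {"linear": [0, 0.006, 0], "twist": [0.005, 0, 0], "hand": 70},
  {"linear": [0, 0.006, 0], "twist": [0.005, 0, 0], "hand": 70},
])

```text
time_s: 8.25
position: [0.5256, -0.1241, 0.0208]
ee_rot: [0.492, 0.508, 0.515, -0.484]
wrist_force: [-0.8, -2.0, -1.5]
finger_gap: 0.0704
```

```bash
python3 look.py ov9.png -10; python3 -c "
from h import *;cap('scene','scene9.png')"
```

```text
t 8.25 p [ 0.5256 -0.1241  0.0208] yaw 0.87 xax [ 0.     0.046 -0.999] F [-0.81 -2.02 -1.51] T [-0.5  -0.01 -0.02] j [-0.41  0.27  1.88  0.05  1.01 -0.45]
[299.5, 214.5] [308. 217.] 2196
crate [ 0.5189 -0.0583  1.5869] 0.03 lateral -0.0022 yawrel deg 0.11
```

View pics/ov9.png

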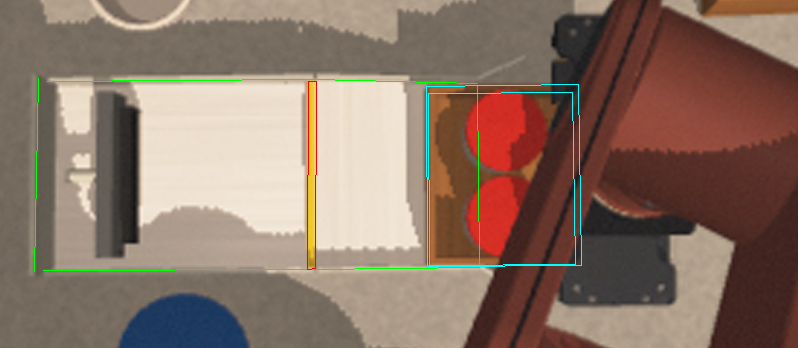

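View pics/scene9.png

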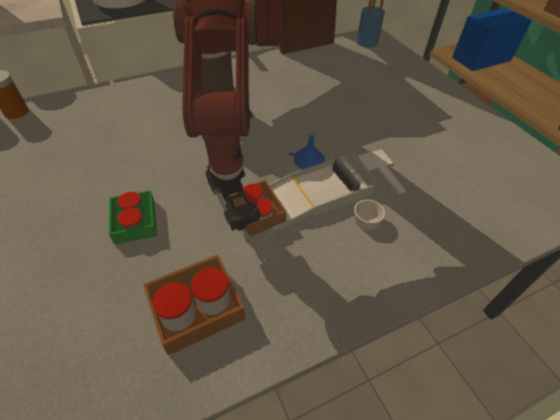

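jog_arm([
  {"linear": [-0.0005, 0.006, 0], "twist": [0.005, 0, 0], "hand": 70},
  {"linear": [-0.0005, 0.006, 0], "twist": [0.005, 0, 0], "hand": 70},
  {"linear": [0, 0.006, 0], "twist": [0.005, 0, 0], "hand": 70},
  {"linear": [0, 0.006, 0.001], "twist": [0.005, 0, 0], "hand": 70},
  {"linear": [0, 0.006, 0.001], "twist": [0.005, 0, 0], "hand": 70},
  {"linear": [0, 0.006, 0.001], "twist": [0.005, 0, 0], "hand": 70},
])

```text
time_s: 9.0
position: [0.5246, -0.0861, 0.0239]
ee_rot: [0.48, 0.52, 0.527, -0.471]
wrist_force: [0.2, -2.2, -1.7]
finger_gap: 0.0702
```

```bash
python3 look.py ov10.png -10
```

```text
t 9.0 p [ 0.5246 -0.0861  0.0239] yaw 0.86 xax [ 0.     0.096 -0.995] F [ 0.18 -2.21 -1.73] T [-0.56  0.1  -0.01] j [-0.37  0.25  1.9   0.1   1.03 -0.44]
[280.7, 217.9] [290. 218.] 2531
crate [ 0.5188 -0.0182  1.5881] 0.01 lateral -0.0016 yawrel deg 0.18
```

View pics/ov10.png

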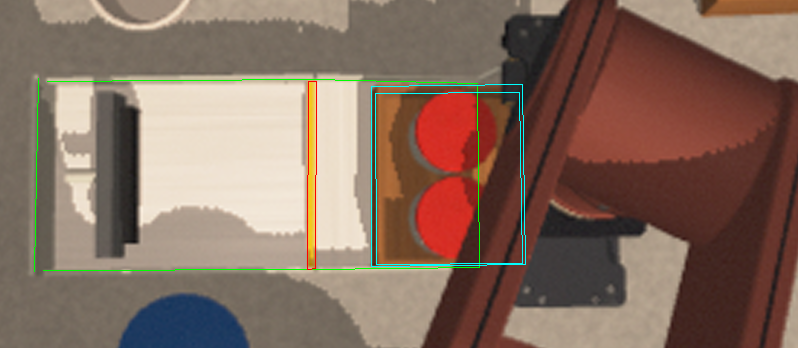

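jog_arm([
  {"linear": [0, 0.006, 0.001], "twist": [0.005, 0, 0], "hand": 70},
  {"linear": [0, 0.006, 0.001], "twist": [0.005, 0, 0], "hand": 70},
  {"linear": [0, 0.006, 0.001], "twist": [0.005, 0, 0], "hand": 70},
  {"linear": [0, 0.006, 0.001], "twist": [0.004, 0, 0], "hand": 70},
  {"linear": [0, 0.006, 0.001], "twist": [0, 0, 0], "hand": 70},
  {"linear": [0, 0.006, 0.001], "twist": [0, 0, 0], "hand": 70},
  {"linear": [0, 0.006, 0.0015], "twist": [0, 0, 0], "hand": 70},
  {"linear": [0, 0.006, 0.0015], "twist": [0, 0, 0], "hand": 70},
])

```text
time_s: 9.9
position: [0.5252, -0.0353, 0.0343]
ee_rot: [0.472, 0.528, 0.534, -0.463]
wrist_force: [0.8, -0.6, -0.9]
finger_gap: 0.07
```

```bash
python3 look.py ov11.png -10;python3 -c "
from h import *;cap('scene','scene11.png')"
```

```text
t 9.9 p [ 0.5252 -0.0353  0.0343] yaw 0.84 xax [ 0.002  0.126 -0.992] F [ 0.85 -0.58 -0.9 ] T [-0.63  0.05  0.01] j [-0.3   0.22  1.92  0.14  1.04 -0.39]
[256.7, 214.9] [266. 217.] 2311
crate [0.5195 0.0339 1.5877] 0.012 lateral -0.0002 yawrel deg 0.15
```

View pics/ov11.png

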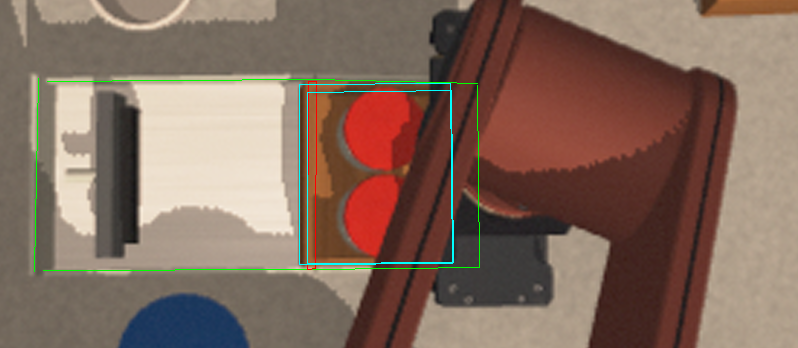

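View pics/scene11.png

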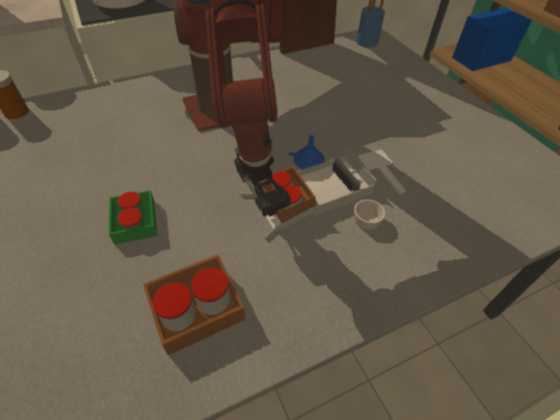

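jog_arm([
  {"linear": [0, 0.005, 0.002], "twist": [0, 0, 0], "hand": 70},
  {"linear": [0, 0.005, 0.002], "twist": [0, 0, 0], "hand": 70},
  {"linear": [0, 0.005, 0.002], "twist": [0, 0, 0], "hand": 70},
  {"linear": [0, 0.005, 0.002], "twist": [0, 0, 0], "hand": 70},
  {"linear": [0, 0.005, 0.002], "twist": [0, 0, 0], "hand": 70},
  {"linear": [0, 0.005, 0.002], "twist": [0, 0, 0], "hand": 70},
  {"linear": [0, 0.005, 0.001], "twist": [0, 0, 0], "hand": 70},
])

```text
time_s: 10.75
position: [0.5255, 0.0014, 0.0487]
ee_rot: [0.472, 0.527, 0.533, -0.463]
wrist_force: [-0.1, -3.7, 1.1]
finger_gap: 0.0699
```

```bash
python3 look.py ov12.png -10
```

```text
t 10.75 p [0.5255 0.0014 0.0487] yaw 0.84 xax [ 0.003  0.125 -0.992] F [-0.13 -3.66  1.08] T [-0.69  0.09  0.05] j [-0.23  0.19  1.92  0.14  1.06 -0.31]
[235.3, 214.9] [249. 217.] 1939
crate [0.522  0.071  1.5682] 0.029 lateral 0.0028 yawrel deg -0.96
```

View pics/ov12.png

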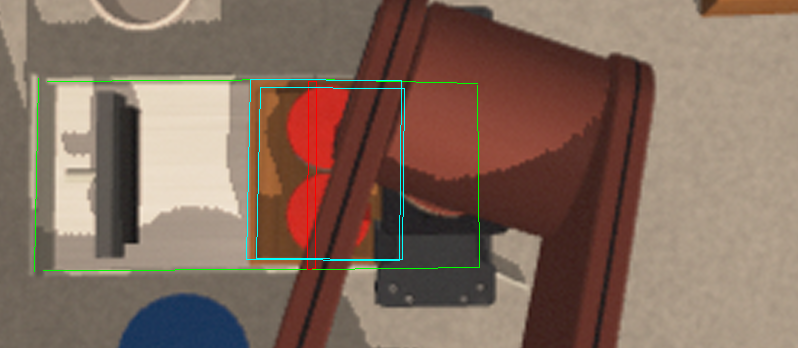

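jog_arm([
  {"linear": [-0.0005, 0.004, 0], "twist": [0, 0, 0], "hand": 70},
  {"linear": [-0.0005, 0.004, 0], "twist": [0, 0, 0], "hand": 70},
  {"linear": [-0.0005, 0.004, 0], "twist": [0, 0, 0], "hand": 70},
  {"linear": [-0.0005, 0.004, 0], "twist": [0, 0, 0], "hand": 70},
])

```text
time_s: 11.25
position: [0.524, 0.0183, 0.049]
ee_rot: [0.473, 0.528, 0.533, -0.463]
wrist_force: [0.4, -2.1, 1.3]
finger_gap: 0.0698
```

```bash
cat > zoom.py <<'E'
from h import *
import sys
s=st()
c=viewer.capture('scene'); x0,y0=220,120
a=c['img'][y0:y0+120,x0:x0+160,::-1]; a=cv2.resize(a,None,fx=2.45,fy=2.45,interpolation=cv2.INTER_CUBIC)
t=viewer.capture('wrist')['img'][:,:,::-1]; t=cv2.resize(t,(392,294))
cv2.imwrite('pics/'+sys.argv[1],np.hstack([a,t]))
E
python3 zoom.py z13.png
```

```text
t 11.25 p [0.524  0.0183 0.049 ] yaw 0.84 xax [ 0.004  0.125 -0.992] F [ 0.38 -2.06  1.34] T [-0.64 -0.03  0.01] j [-0.2   0.18  1.93  0.14  1.06 -0.28]
```

View pics/z13.png

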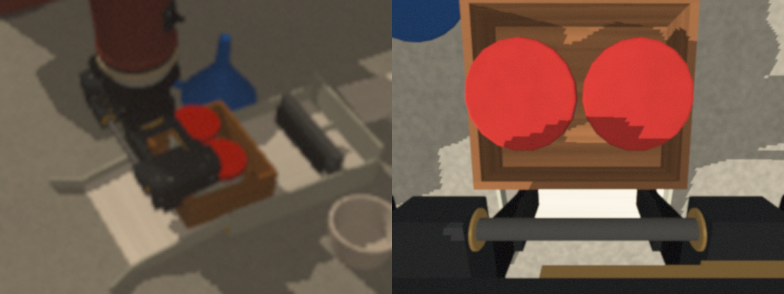

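jog_arm([
  {"linear": [0, 0.004, 0], "twist": [0, 0, 0], "hand": 70},
  {"linear": [0, 0.004, 0], "twist": [0, 0, 0], "hand": 70},
  {"linear": [0, 0, 0], "twist": [0, 0, 0], "hand": 70},
])

```text
time_s: 11.65
position: [0.523, 0.0284, 0.0483]
ee_rot: [0.472, 0.528, 0.534, -0.463]
wrist_force: [-0.1, 0.3, 0.5]
finger_gap: 0.0699
```

```bash
python3 zoom.py z14.png
```

```text
t 11.65 p [0.523  0.0284 0.0483] yaw 0.86 xax [ 0.002  0.127 -0.992] F [-0.07  0.27  0.46] T [-0.2   0.03  0.01] j [-0.18  0.18  1.93  0.14  1.05 -0.27]
```

View pics/z14.png

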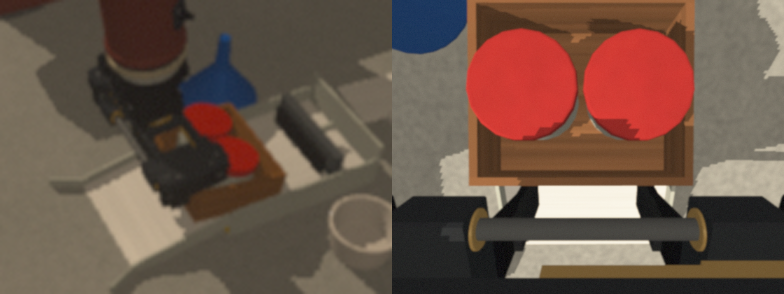

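jog_arm([
  {"linear": [0, 0.003, 0.001], "twist": [-0.01, 0, 0], "hand": 70},
  {"linear": [0, 0.004, 0.001], "twist": [-0.01, 0, 0], "hand": 70},
  {"linear": [0, 0.004, 0], "twist": [-0.01, 0, 0], "hand": 70},
  {"linear": [0, 0.004, 0], "twist": [-0.01, 0, 0], "hand": 70},
  {"linear": [0, 0.004, 0], "twist": [-0.01, 0, 0], "hand": 70},
  {"linear": [0, 0.004, 0], "twist": [-0.01, 0, 0], "hand": 70},
])

```text
time_s: 12.35
position: [0.5224, 0.052, 0.0499]
ee_rot: [0.498, 0.503, 0.509, -0.49]
wrist_force: [0.6, -0.5, -0.3]
finger_gap: 0.0702
```

```bash
python3 zoom.py z15.png
```

```text
t 12.35 p [0.5224 0.052  0.0499] yaw 0.81 xax [ 0.001  0.025 -1.   ] F [ 0.57 -0.53 -0.27] T [-0.38  0.08 -0.03] j [-0.07  0.18  1.93  0.03  1.04 -0.1 ]
```

View pics/z15.png

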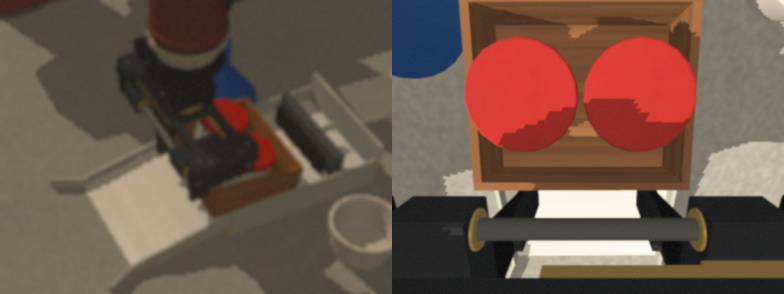

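jog_arm([
  {"linear": [0, 0.003, -0.0005], "twist": [-0.008, 0, 0], "hand": 70},
  {"linear": [0, 0.003, -0.0005], "twist": [-0.008, 0, 0], "hand": 70},
  {"linear": [0, 0.003, -0.0005], "twist": [0, 0, 0], "hand": 70},
  {"linear": [0, 0.003, -0.0005], "twist": [0, 0, 0], "hand": 70},
  {"linear": [0, 0.003, -0.0005], "twist": [0, 0, 0], "hand": 70},
])

```text
time_s: 12.95
position: [0.5232, 0.0681, 0.0481]
ee_rot: [0.505, 0.496, 0.503, -0.496]
wrist_force: [-0.6, -2.5, 1.3]
finger_gap: 0.0701
```

```bash
python3 look.py ov16.png -10; python3 -c "
from h import *
c=viewer.capture('top')
for px in (137,140): print(ray(c,(135+px/2.9,160+174/2.9),.036), ray(c,(135+px/2.9,160+174/2.9),.049))"
```

```text
t 12.95 p [0.5232 0.0681 0.0481] yaw 0.88 xax [ 0.002 -0.003 -1.   ] F [-0.56 -2.46  1.28] T [-0.53  0.04  0.05] j [-0.02  0.19  1.92 -0.    1.03 -0.03]
[202.4, 243.7] [218. 218.] 503
crate [0.5321 0.0886 1.7222] 0.626 lateral 0.0131 yawrel deg 7.86
[0.51722128 0.20780554 0.036     ] [0.51655333 0.20433902 0.049     ]
[0.51723802 0.20560141 0.036     ] [0.51656983 0.202167   0.049     ]
```

View pics/ov16.png

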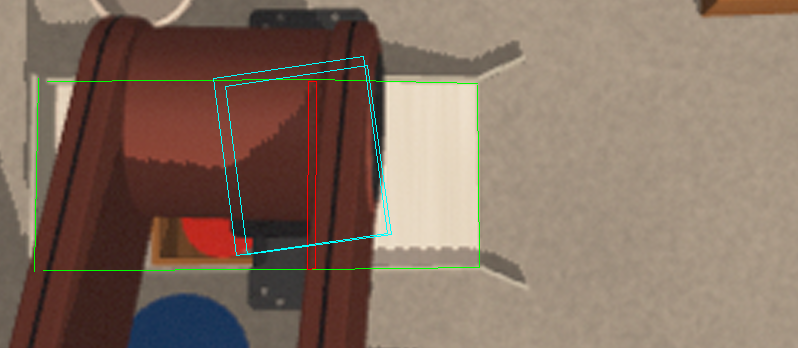

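jog_arm([
  {"linear": [0, 0.002, 0], "twist": [0, 0, 0], "hand": 70},
  {"linear": [0, 0.002, 0], "twist": [0, 0, 0], "hand": 70},
  {"linear": [0, 0.002, 0], "twist": [0, 0, 0], "hand": 70},
])

```text
time_s: 13.4
position: [0.5225, 0.0742, 0.0474]
ee_rot: [0.504, 0.496, 0.503, -0.497]
wrist_force: [-0.4, -1.0, -0.4]
finger_gap: 0.0699
```

```bash
python3 zoom.py z17.png
```

```text
t 13.4 p [0.5225 0.0742 0.0474] yaw 0.84 xax [ 0.001 -0.002 -1.   ] F [-0.45 -0.99 -0.35] T [-0.4   0.01  0.02] j [-0.01  0.19  1.92 -0.    1.03 -0.02]
```

View pics/z17.png

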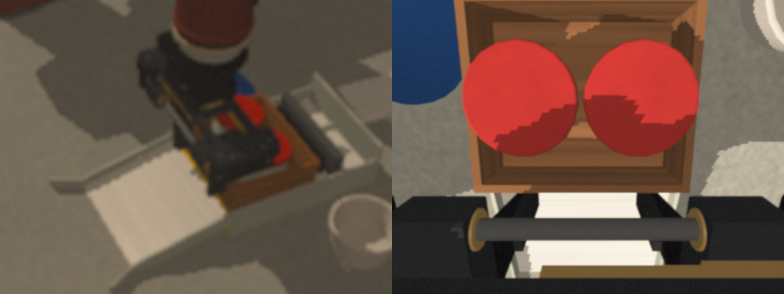

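jog_arm([
  {"linear": [0, 0.002, 0], "twist": [0, 0, 0], "hand": 70},
  {"linear": [0, 0.002, 0], "twist": [0, 0, 0], "hand": 70},
])

```text
time_s: 13.7
position: [0.5223, 0.0784, 0.0472]
ee_rot: [0.504, 0.496, 0.503, -0.497]
wrist_force: [-0.1, -1.3, -0.5]
finger_gap: 0.0698
```

```bash
python3 zoom.py z18.png
```

```text
t 13.7 p [0.5223 0.0784 0.0472] yaw 0.84 xax [ 0.    -0.002 -1.   ] F [-0.13 -1.32 -0.48] T [-0.42  0.05  0.  ] j [ 0.    0.19  1.92 -0.    1.03 -0.01]
```

View pics/z18.png

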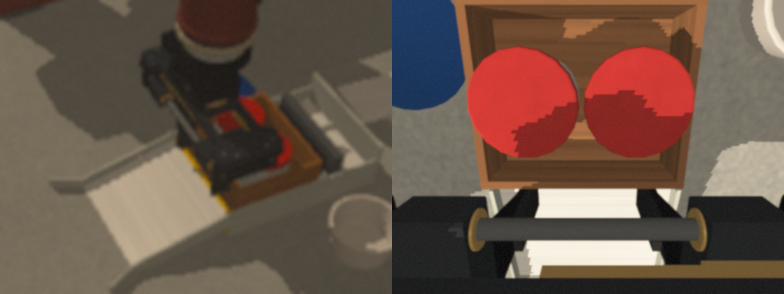

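jog_arm([
  {"linear": [0, 0.0015, -0.001], "twist": [0, 0, 0], "hand": 70},
  {"linear": [0, 0.0015, -0.001], "twist": [0, 0, 0], "hand": 70},
])

```text
time_s: 14.0
position: [0.5228, 0.0814, 0.0457]
ee_rot: [0.505, 0.496, 0.503, -0.497]
wrist_force: [-0.2, -1.8, 2.1]
finger_gap: 0.07
```

```bash
python3 zoom.py z19.png
```

```text
t 14.0 p [0.5228 0.0814 0.0457] yaw 0.86 xax [ 0.001 -0.002 -1.   ] F [-0.2  -1.78  2.15] T [-0.49  0.13  0.04] j [ 0.01  0.2   1.92 -0.    1.03 -0.01]
```

View pics/z19.png

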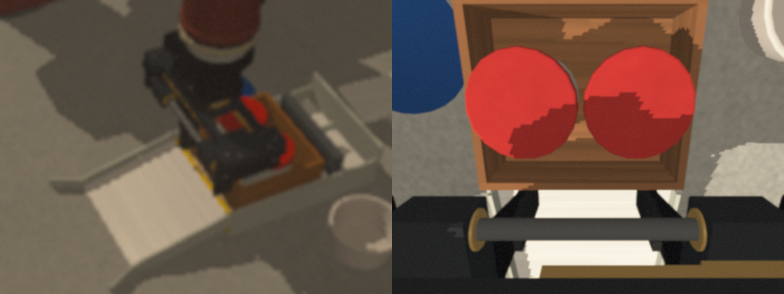

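Run:
```python
from h import *
st()
w=cap('wrist','w20.png')
c=viewer.capture('scene'); a=c['img'][130:220,240:360,::-1]; cv2.imwrite('pics/s20.png',cv2.resize(a,None,fx=6,fy=6,interpolation=cv2.INTER_CUBIC))
# predicted corners of rear rim
L=np.array([.519,.085]);u=np.array([np.cos(1.585),np.sin(1.585)]);v=np.array([-u[1],u[0]])
for rear in (.0,.004):
  for zb in (.018,.028):
    print(rear,zb,[proj(w,np.r_[L+u*rear+v*y,zb+.045])[0].round() for y in(.065,-.065)])
```

```text
t 14.1 p [0.5228 0.0816 0.0455] yaw 0.86 xax [ 0.001 -0.002 -1.   ] F [ 0.49 -1.17 -0.3 ] T [-0.41 -0.03 -0.04] j [ 0.01  0.2   1.92 -0.    1.03 -0.01]
0.0 0.018 [array([127., 286.]), array([415., 286.])]
0.0 0.028 [array([117., 298.]), array([423., 298.])]
0.004 0.018 [array([125., 278.]), array([416., 278.])]
0.004 0.028 [array([116., 290.]), array([424., 290.])]
```

View pics/w20.png

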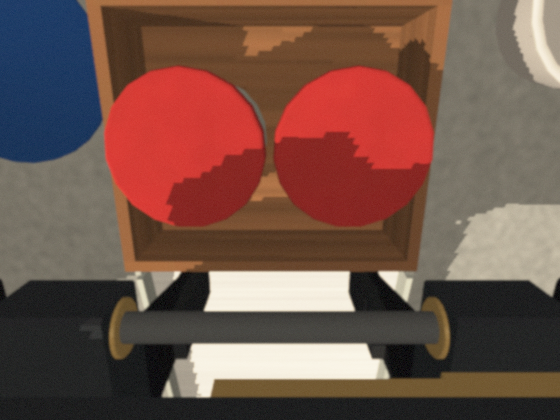

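View pics/s20.png

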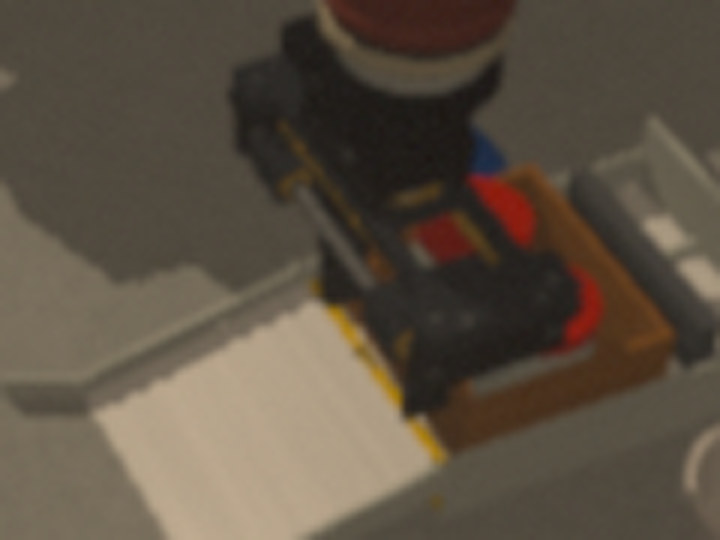

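Run:
```python
import cv2,numpy as np
a=cv2.imread('pics/w20.png')
cr=[a[240:290,100:170],a[240:290,380:450],a[0:50,70:140],a[0:50,410:480]]
cr=[cv2.resize(x,None,fx=5.5,fy=5.5,interpolation=cv2.INTER_CUBIC) for x in cr]
cv2.imwrite('pics/w20c.png',np.vstack([np.hstack(cr[2:]),np.hstack(cr[:2])]))
```

```text
(no output)
```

View pics/w20c.png

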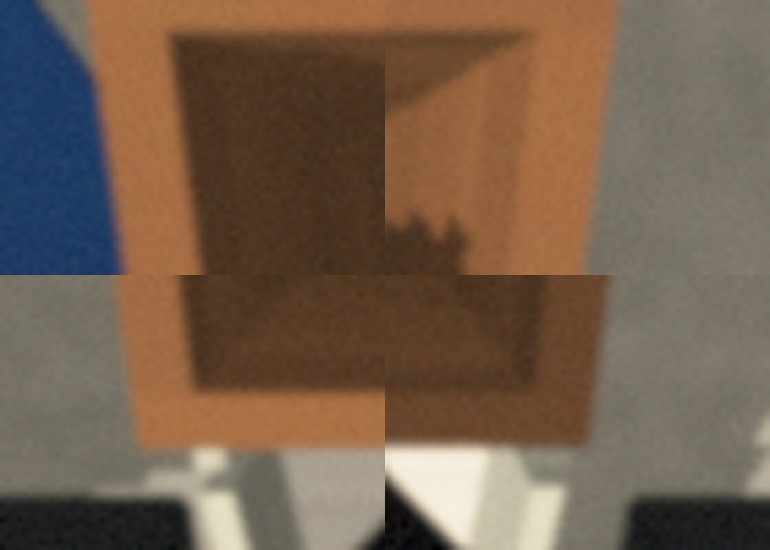

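Run:
```python
from h import *
w=viewer.capture('wrist')
ob=np.array([(-.055,.065,.045),(-.055,-.065,.045),(.05,.06,.045),(.05,-.06,.045),(-.05,.06,.045),(-.05,-.06,.045)])
im=np.array([(125.1,271.3),(416.9,270.5),(101.3,6.4),(438.2,5.8),(135.5,260.9),(406.9,260.4)])
K=np.array(w['mtx'],float)
ok,rv,tv=cv2.solvePnP(ob,im,K,None)
print('err',(cv2.projectPoints(ob,rv,tv,K,None)[0].reshape(-1,2)-im).round(1).tolist())
R=cv2.Rodrigues(np.array(w['rvec'],float))[0];t=np.array(w['tvec'],float).reshape(3,1)
Rc=cv2.Rodrigues(rv)[0];Rw=R.T@Rc;pw=R.T@(tv-t);print(Rw.round(3),pw.ravel().round(4))
L=np.array([.519,.085,0]);u=np.array([np.cos(1.585),np.sin(1.585),0]);v=np.array([-u[1],u[0],0])
for p in [(-.055,.065,0),(-.055,-.065,0),(.055,.065,0),(.055,-.065,0)]:
    q=(Rw@np.array(p)+pw.ravel()); print(p,'ledge',((q-L)@u).round(4),((q-L)@v).round(4),q[2].round(4))
```

```text
err [[0.8, 0.0], [-0.1, 0.4], [-0.1, -0.8], [-0.6, 0.0], [0.2, 0.2], [-0.0, 0.3]]
[[-0.017 -1.    -0.   ]
 [ 1.    -0.017 -0.001]
 [ 0.001 -0.     1.   ]] [0.5183 0.1473 0.0175]
(-0.055, 0.065, 0) ledge 0.0072 0.0646 0.0174
(-0.055, -0.065, 0) ledge 0.0075 -0.0654 0.0175
(0.055, 0.065, 0) ledge 0.1172 0.0649 0.0175
(0.055, -0.065, 0) ledge 0.1175 -0.0651 0.0176
```

Pose solve from the wrist view: the crate lies flat on the bay floor (z≈17.5 mm), with its trailing edge 7 mm behind the lip. Next I lower the fingers slightly and feel for the stop.

jog_arm([
  {"linear": [0, -0.002, -0.003], "twist": [0, 0, 0], "hand": 70},
  {"linear": [0, 0, -0.003], "twist": [0, 0, 0], "hand": 70},
  {"linear": [0, 0, 0], "twist": [0, 0, 0], "hand": 70},
])

```text
time_s: 14.55
position: [0.5221, 0.0802, 0.0387]
ee_rot: [0.504, 0.496, 0.503, -0.496]
wrist_force: [-0.6, 0.8, 0.2]
finger_gap: 0.0701
```

jog_arm([
  {"linear": [0, 0.001, 0], "twist": [0, 0, 0], "hand": 70},
  {"linear": [0, 0.001, 0], "twist": [0, 0, 0], "hand": 70},
])

```text
time_s: 14.75
position: [0.5218, 0.0821, 0.0383]
ee_rot: [0.504, 0.496, 0.504, -0.497]
wrist_force: [0.2, -2.6, 1.1]
finger_gap: 0.0698
```

jog_arm([
  {"linear": [0, 0.001, 0], "twist": [0, 0, 0], "hand": 70},
])

```text
time_s: 14.85
position: [0.5218, 0.0829, 0.0383]
ee_rot: [0.504, 0.496, 0.504, -0.497]
wrist_force: [-0.6, -2.5, 0.5]
finger_gap: 0.07
```

jog_arm([
  {"linear": [0, 0.001, 0], "twist": [0, 0, 0], "hand": 70},
])

```text
time_s: 14.95
position: [0.5218, 0.0838, 0.0383]
ee_rot: [0.504, 0.496, 0.503, -0.497]
wrist_force: [0.2, -1.0, -0.5]
finger_gap: 0.0702
```

jog_arm([
  {"linear": [0, 0.0008, 0], "twist": [0, 0, 0], "hand": 70},
])

```text
time_s: 15.05
position: [0.5218, 0.0846, 0.0383]
ee_rot: [0.504, 0.496, 0.503, -0.497]
wrist_force: [-0.0, -2.1, 0.0]
finger_gap: 0.0701
```

jog_arm([
  {"linear": [0, 0.0008, 0], "twist": [0, 0, 0], "hand": 70},
])

```text
time_s: 15.15
position: [0.5218, 0.0854, 0.0383]
ee_rot: [0.504, 0.496, 0.503, -0.497]
wrist_force: [-0.2, -1.4, -0.3]
finger_gap: 0.0702
```

jog_arm([
  {"linear": [0, 0.0008, 0], "twist": [0, 0, 0], "hand": 70},
])

```text
time_s: 15.25
position: [0.5218, 0.0863, 0.0383]
ee_rot: [0.504, 0.496, 0.503, -0.497]
wrist_force: [-0.2, -1.9, -0.2]
finger_gap: 0.0699
```

jog_arm([
  {"linear": [0, 0.0008, 0], "twist": [0, 0, 0], "hand": 70},
])

```text
time_s: 15.35
position: [0.5217, 0.0871, 0.0383]
ee_rot: [0.504, 0.496, 0.503, -0.497]
wrist_force: [-0.2, -1.6, -0.3]
finger_gap: 0.07
```

jog_arm([
  {"linear": [0, 0.0007, 0], "twist": [0, 0, 0], "hand": 70},
])

```text
time_s: 15.45
position: [0.5217, 0.0879, 0.0383]
ee_rot: [0.504, 0.496, 0.503, -0.497]
wrist_force: [0.3, -1.7, -0.4]
finger_gap: 0.0699
```

jog_arm([
  {"linear": [0, 0.0007, 0], "twist": [0, 0, 0], "hand": 70},
])

```text
time_s: 15.55
position: [0.5217, 0.0887, 0.0383]
ee_rot: [0.504, 0.496, 0.503, -0.497]
wrist_force: [0.1, -1.5, -0.5]
finger_gap: 0.0701
```

jog_arm([
  {"linear": [0, 0.0007, 0], "twist": [0, 0, 0], "hand": 70},
])

```text
time_s: 15.65
position: [0.5218, 0.0894, 0.0383]
ee_rot: [0.504, 0.496, 0.503, -0.497]
wrist_force: [0.8, -3.3, -0.2]
finger_gap: 0.0697
```

jog_arm([
  {"linear": [0, 0.0007, 0], "twist": [0, 0, 0], "hand": 70},
])

```text
time_s: 15.75
position: [0.5219, 0.0897, 0.0383]
ee_rot: [0.504, 0.495, 0.503, -0.497]
wrist_force: [1.0, -4.6, -0.3]
finger_gap: 0.0704
```

jog_arm([
  {"linear": [0, 0.001, 0], "twist": [0, 0, 0], "hand": 70},
])

```text
time_s: 15.85
position: [0.5219, 0.0901, 0.0383]
ee_rot: [0.505, 0.495, 0.503, -0.497]
wrist_force: [-0.3, -6.1, 0.0]
finger_gap: 0.07
```

jog_arm([
  {"linear": [0, 0.001, 0], "twist": [0, 0, 0], "hand": 70},
])

```text
time_s: 15.95
position: [0.522, 0.0902, 0.0383]
ee_rot: [0.505, 0.494, 0.503, -0.498]
wrist_force: [0.4, -6.6, -0.6]
finger_gap: 0.07
```

jog_arm([
  {"linear": [0, 0.0017, 0], "twist": [0, 0, 0], "hand": 70},
])

```text
time_s: 16.05
position: [0.5221, 0.0906, 0.0384]
ee_rot: [0.506, 0.493, 0.502, -0.498]
wrist_force: [0.3, -9.5, 0.9]
finger_gap: 0.0702
```

jog_arm([
  {"linear": [0, 0.0017, 0], "twist": [0, 0, 0], "hand": 70},
])

```text
time_s: 16.15
position: [0.5222, 0.0907, 0.0385]
ee_rot: [0.507, 0.493, 0.502, -0.499]
wrist_force: [-0.4, -10.1, 1.3]
finger_gap: 0.0697
```

jog_arm([
  {"linear": [0, 0.0019, -0.0001], "twist": [0.0008, 0, 0], "hand": 70},
  {"linear": [0, 0.0019, -0.0001], "twist": [0.0008, 0, 0], "hand": 70},
])

```text
time_s: 16.35
position: [0.5222, 0.0907, 0.0385]
ee_rot: [0.508, 0.491, 0.501, -0.499]
wrist_force: [-0.5, -10.5, 2.0]
finger_gap: 0.07
```

jog_arm([
  {"linear": [0, 0.0019, -0.0001], "twist": [0.0008, 0, 0], "hand": 70},
  {"linear": [0, 0.0019, -0.0001], "twist": [0.0008, 0, 0], "hand": 70},
])

```text
time_s: 16.55
position: [0.5223, 0.0907, 0.0385]
ee_rot: [0.509, 0.49, 0.5, -0.5]
wrist_force: [-0.0, -9.9, 1.1]
finger_gap: 0.0702
```

jog_arm([
  {"linear": [0, 0.0021, -0.0001], "twist": [0.0015, 0, 0], "hand": 70},
  {"linear": [0, 0.0022, -0.0001], "twist": [0.0015, 0, 0], "hand": 70},
])

```text
time_s: 16.75
position: [0.5224, 0.0908, 0.0386]
ee_rot: [0.51, 0.489, 0.5, -0.501]
wrist_force: [-0.9, -11.8, 1.6]
finger_gap: 0.0699
```

jog_arm([
  {"linear": [0, 0.0022, -0.0001], "twist": [0.0015, 0, 0], "hand": 70},
  {"linear": [0, 0.0022, -0.0001], "twist": [0.0015, 0, 0], "hand": 70},
  {"linear": [0, 0.0022, -0.0001], "twist": [0.0015, 0, 0], "hand": 70},
])

```text
time_s: 17.05
position: [0.5224, 0.0907, 0.0386]
ee_rot: [0.511, 0.487, 0.5, -0.502]
wrist_force: [-1.6, -11.9, 1.0]
finger_gap: 0.0699
```

jog_arm([
  {"linear": [0, 0.0022, -0.0001], "twist": [0.0015, 0, 0], "hand": 70},
  {"linear": [0, 0.0022, -0.0001], "twist": [0.0015, 0, 0], "hand": 70},
  {"linear": [0, 0.0022, -0.0001], "twist": [0.0015, 0, 0], "hand": 70},
])

```text
time_s: 17.35
position: [0.5224, 0.0906, 0.0386]
ee_rot: [0.511, 0.486, 0.499, -0.503]
wrist_force: [-0.9, -12.1, 0.7]
finger_gap: 0.0699
```

jog_arm([
  {"linear": [0, 0.0022, -0.0001], "twist": [0.0015, 0, 0], "hand": 70},
  {"linear": [0, 0.0022, -0.0001], "twist": [0.0015, 0, 0], "hand": 70},
])

```text
time_s: 17.55
position: [0.5224, 0.0906, 0.0387]
ee_rot: [0.512, 0.485, 0.499, -0.504]
wrist_force: [-0.6, -12.0, 1.3]
finger_gap: 0.07
```

jog_arm([
  {"linear": [0, 0.001, 0], "twist": [0, 0, 0], "hand": 70},
  {"linear": [0, -0.001, 0], "twist": [0, 0, 0], "hand": 70},
  {"linear": [0, -0.003, 0], "twist": [0, 0, 0], "hand": 70},
  {"linear": [0, -0.006, 0], "twist": [0.005, 0, 0], "hand": 70},
  {"linear": [0, -0.01, 0.003], "twist": [0.005, 0, 0], "hand": 70},
  {"linear": [0, -0.02, 0.005], "twist": [0.005, 0, 0], "hand": 70},
  {"linear": [0, -0.02, 0.02], "twist": [0, 0, 0], "hand": 70},
  {"linear": [0, -0.02, 0.03], "twist": [0, 0, 0], "hand": 70},
])

```text
time_s: 18.35
position: [0.518, 0.0114, 0.0934]
ee_rot: [0.503, 0.49, 0.509, -0.498]
wrist_force: [-0.4, 0.7, -0.0]
finger_gap: 0.0697
```

jog_arm([
  {"linear": [0, -0.03, 0.03], "twist": [0, 0, 0], "hand": 70},
  {"linear": [0, -0.04, 0.03], "twist": [0, 0, 0], "hand": 70},
  {"linear": [0, -0.04, 0.03], "twist": [0, 0, 0], "hand": 70},
  {"linear": [0, -0.04, 0], "twist": [0, 0, 0], "hand": 70},
  {"linear": [0, -0.04, 0], "twist": [0, 0, 0], "hand": 70},
  {"linear": [0, -0.04, 0], "twist": [0, 0, 0], "hand": 70},
  {"linear": [0, -0.02, 0], "twist": [0, 0, 0], "hand": 70},
  {"linear": [0, 0, 0], "twist": [0, 0, 0], "hand": 70},
])

```text
time_s: 19.15
position: [0.5194, -0.2508, 0.1944]
ee_rot: [0.507, 0.493, 0.506, -0.494]
wrist_force: [-0.4, 0.7, 0.7]
finger_gap: 0.0702
```

Run:
```python
from ov import *
st()
V=[]
for n,px in [('top',(205,222))]:
    c=viewer.capture(n); m=min(viewer.masks_of(n,'crate'),key=lambda d:np.hypot(*(np.array(d['pixel'])-px))); print(m['pixel'],m['mask'].sum()); V.append((c,m['mask']))
    for th in ('funnel','ramekin','scraper'): print(th,[(np.round(d['pixel']),ray(c,d['pixel'],0).round(3)) for d in viewer.place_of(n,th)[:1]])
import fit
fit.box=[(a,b,z+.018) for a,b,z in fit.box]
p,f=fit.fitcrate(V,[.518,.155,1.585]); print(p,f); L=np.array([.519,.085]);u=np.array([np.cos(1.585),np.sin(1.585)])
print('rear', (p[:2]-L)@u-.055)
c=V[0][0]; overlay(c,[.519,.085,1.585],None,'ovend.png',(135,130,410,300),2.9); cap('scene','sceneend.png'); cap('top','topend.png')
```

```text
t 19.15 p [ 0.5194 -0.2508  0.1944] yaw 1.47 xax [ 0.001 -0.001 -1.   ] F [-0.35  0.72  0.72] T [-0.09  0.03  0.01] j [-0.59  0.13  1.69 -0.    1.33 -0.61]
[202.1, 220.1] 3579
funnel [(array([200., 285.]), array([0.378, 0.174, 0.   ]))]
ramekin [(array([184., 156.]), array([0.663, 0.217, 0.   ]))]
scraper [(array([120., 208.]), array([0.546, 0.357, 0.   ]))]
[0.51869062 0.15636234 1.5936742 ] 0.025256260648992765
rear 0.016359538335449585
```

View pics/ovend.png

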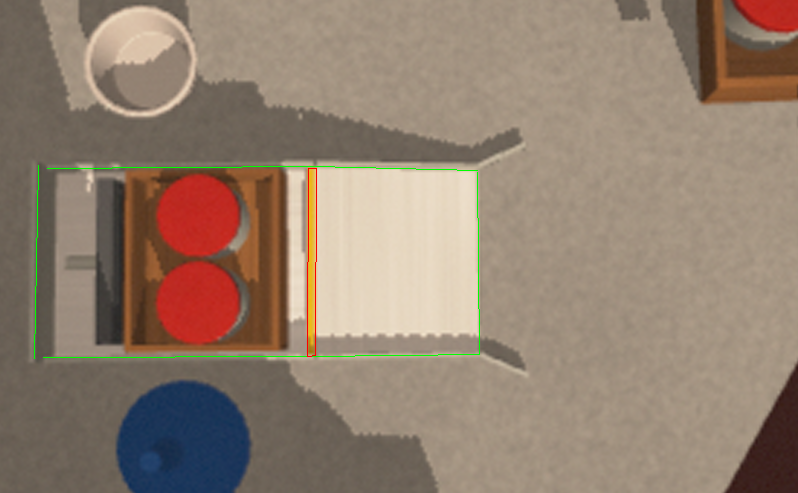

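View pics/sceneend.png

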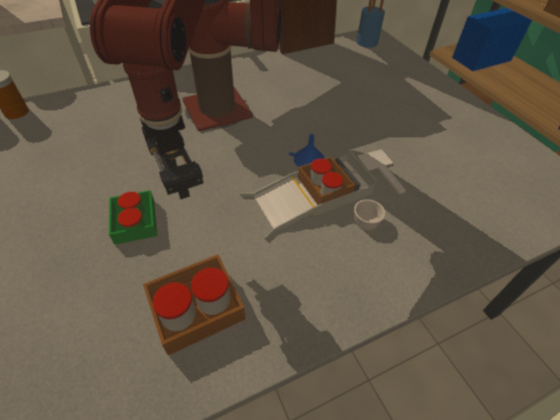

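The crate sits in the bay against the stop, with its trailing edge about 16 mm behind the lip. The funnel, ramekin and scraper haven't moved, and the arm is clear. I'm handing in now.

```bash
python3 -c "
from h import *;print(order.close_job())"
```

```text
the job is handed in; nothing more can be done
None
```

The crate is in the bay behind the yellow lip and pressed home against the stop, and I have handed the job in. The arm's clock stood at about 19 s of the 72 s allowed.

**Sliding:** I pushed the small brown crate from behind with the two fingers, turned and centred it, and slid it up the ramp and over the lip. It was never lifted. A pose solve from the wrist camera, taken before the press, showed it flat on the bay floor.

**Pressing:** I found the stop by feel. The wrist then read 9.5–12 N for about 1.5 s. Sliding friction was about 1.7 N, so the stop took roughly 8–10.5 N. The highest reading I saw was 12.1 N. I read the force only at the end of each call, with noise of about 1 N, so brief peaks between readings were not seen.

**Last checks:**
- **Crate:** in the final top picture its trailing edge is about 16 mm behind the lip and its front is against the stop.
- **Funnel, ramekin and scraper:** they stand where they were, to within the few millimetres the networks scatter.
- **Arm:** it was clear of everything, with no force on the wrist beyond noise.

**What disagreed:**
- **Early descent:** one fast downward move drifted about 11 mm and tilted a little, with no contact. I corrected it and went slower.
- **Crate fits:** two top-view fits of the crate were spoilt by the arm hiding it. I set those aside, judging one position by eye and the other from the wrist view.
- **During the press:** the tool tilted slightly, about 1–2 degrees.

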